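Slide the reagent trough out of its dock, park it and cover it

ROBOT

A 7-joint arm with a two-finger parallel gripper is mounted at the origin on a cart in front of the work surface, level with it; the furniture and walls round the work are solid. World frame = base frame: x ahead of the robot, y to its left, z up, the work surface at z = 0. Lengths are in m, angles in rad, forces in N, time in s.
With the tool pointing down it reaches from about 0.425 to 0.925 m from the base axis. Payload 6.8 kg.
Tool frame: the origin (TCP) lies at the very end of the fingers, on their centre line; the grasp point (between the pads) lies 19 mm behind it; z points along the fingers, y is the direction in which the jaws open and shut (so a half turn about z gives the same grasp; the last joint's range is limited). The gripper opens to 88 mm and grips with 3 to 60 N. Pads are 20 mm wide; open, the fingers measure 115 mm over their backs; the gripper's body (75 mm by 178 mm) begins 61 mm behind the grasp point.
Start: joints at [1.148, 0.477, 0.022, 1.555, -0.011, 1.109, -0.083], TCP at [0.209, -0.642, 0.223] pointing down, gripper open.
Joint ranges: [-2.96, 2.96], [-0.34, 2.1], [-1.41, 1.46], [0.24, 2.44], [-1.37, 4.51], [0.17, 1.92], [-2.96, 2.96]. Speed limits (rad/s): [2.39, 2.39, 3.14, 3.14, 3.14, 3.14, 3.14].

INTERFACE

Orientations are given as a unit quaternion [x, y, z, w].
In Python, from workcell import arm gives the robot as it stands.
- The arm moves only by the tool play_rows, never from a script. Its argument "steps" is a list of rows, each a list of 5 numbers: the shift along the tool's x, y, z in mm, then the turn about the tool's z in rad, then the opening, from 0 (shut) to 1 (fully open). In form: [[tx, ty, tz, turn, fingers], ...]. A call has exactly 5 rows; each row shifts and turns the commanded pose from where the row before left it, along the tool's axes as they then stand; what a row does not reach is not made up. A row lasts 1/8 s, in which the tool goes at most 62.5 mm and 10.7 degrees, less where a joint would pass 70% of its speed; a pose out of reach is approached as far as the arm can. A call is refused whole if a number of a shift passes 62.5 or a number of a turn 0.188, either way. A call with a gripper value outside its range is refused whole. The fingers move at their own pace and stop on an object; "force" is the grip in N (left out, the last holds). Time passes only in rows, so rows that do not move let the fingers close, or fill a call up. It gives the time, the measured TCP pose, the force and the opening at its end, in the units of the state.
- arm.read_state(): the state, without advancing time (a new reading comes with each control period).
- arm.capture(name): name is "side" or "top" or "wrist"; returns the picture (384x512x3 uint8, blue, green, red); there is no depth.
- arm.get_calibration(name): a dict with "mtx" (3x3 intrinsics, pixels), "rvec" (rotation vector, rad) and "tvec" (3), from world to camera coordinates, as OpenCV has them. Camera axes: x right, y down, z forward; pixel columns grow to the right and rows downward; lengths in m; the calibration is good to about 2 mm. A picture is of the moment at which its call begins: read the wrist's pose just before it. get_calibration takes no time and is no camera call; for the wrist camera it gives the pose at the moment of the call.
- arm.close_job(): hands the job in, once; it reports no verdict.
The state is a dict: "time_s": time; "qpos": joint angles; "joint_velocities": joint speeds; "effort": joint torques, N m; "tool_pos": TCP position; "orientation": TCP orientation; "force": force on the tool from outside, world axes, zero at the start; "moment": the same for the moment, N m; "opening": finger opening in m.
Only numpy, scipy, OpenCV 4.12 (cv2) and the standard library are available. Lean on these libraries where they do the work, as an engineer would, in place of code of your own. Each camera call takes 0.05 s, during which the arm holds its last target. There are 200 camera calls.

TASK

The cream reagent trough in the dock is held down by the clips and lip over its foot: slide it straight out towards the dock's open end until its foot is free of them, then lift it, keeping it upright, and stand it flat in the shallow steel tray. Then take the top cover from the stack of two covers and lay it squarely on the trough, raised side up, so that the whole opening is closed. Do not knock over or push away the two vials.

Things in the scene. Friction and masses are not known exactly. Their poses are not given: they have to be found in the camera images.
- trough: Open cream reagent trough in the dock (a like one at the back stays). 56 x 150 x 40 mm (x, y, z); origin: centre of underside; y = length, z up. Foot: flange 56 x 150 mm, 3 mm thick. Upright walls above it: 42 mm over the outsides across x, 136 mm along y, 2 to 3 mm thick, rim at z = 40. Grip across the 42 mm. 60 to 130 g, rigid, slides freely.
- dock: Fixed grey metal dock lying flat, 225 x 92 x 20 mm. Origin: on its underside, below the middle of a fully seated trough. x = lengthwise: open end at -135 mm, back stop at +77 mm. The trough stands on the floor at z = 8 mm, length along the dock's x, foot between guide rails (inner faces y = +-29.5 mm, tops z = 14 mm). It starts 0 to 8 mm forward (-x) of fully seated.
- dock_clips (a point): Point on the dock's floor (dock x = +30, y = 0, z = 8 mm) level with the front ends of the two side clips. They cover the foot from here back (inner edges y = +-24 mm, z = 14 to 18 mm, 3 mm of play above the foot); a rear lip covers its rear edge. The foot is free once its rear end (75 mm behind the trough's origin) is forward of here: trough origin beyond dock x = -45 mm.
- tray: Fixed shallow open steel tray, 200 x 110 x 14 mm (x, y, z), walls and floor 4 mm thick. Origin at the centre of its underside; x axis is its length.
- tray_in (a point): Centre of the tray's inner floor, 4 mm above the worktop; the trough is to stand on this floor, its length along the tray's x axis.
- cover: Flat cream trough cover, upper one of a stack of two alike. 64 x 158 x 8 mm (x, y, z). Origin: centre of flat underside; y = length, z up through the raised side. Rim 64 x 158 mm at z = 0 to 3, raised part 54 x 148 mm at z = 3 to 8. 30 to 55 g. Starts on the lower cover (fixed), underside 8 mm above the worktop. Grip across its 64 mm rim. It lies on the trough's rim without sinking in.
- vial_red: Small standing vial with a red cap, 24 mm in diameter, 60 mm tall, origin at the centre of its underside. A bystander: leave it standing where it is.
- vial_blue: Small standing vial with a blue cap, 22 mm in diameter, 54 mm tall, origin at the centre of its underside. A bystander: leave it standing where it is.
Mind the look-alikes: they are no part of the job. What is shaped like the cover but purple is not meant.

How it is judged:
By the outcome, as a careful person would: the job done as asked, in the order asked, and still so for the second after the job is handed in, with the robot touching nothing.
It also fails if it takes over 62 s, if anything falls off the work surface, if the arm or the gripper's body presses on something with over 40 N, if the wrist force passes 120 N, or if a joint passes its speed limit or range.

## Working session

There is one attempt and no reset: what is moved stays moved. The work goes in short steps, Python scripts to look and compute and a tool call to move; the robot and the scene stay as the last step left them, time stands still between calls to the robot, and variables do not carry over. Pictures are saved under pics/ and viewed, about 8 in all and at most 12, crops included, and the job is handed in when it is done.

Besides the shell and the picture viewer there is one more tool, called after ">>>" as a command line: name --pt "numbers of a row" for each row, then --argument value for the rest. play_rows: Moves the arm, as the interface text tells. Its arguments: {"type":"object","properties":{"steps":{"type":"array"},"force":{"type":"number"}},"required":["steps"]}

```bash
ls; mkdir -p pics; cat > h.py <<'E'
import numpy as np, cv2
from workcell import arm
def cal(n):
    c=arm.get_calibration(n); return np.array(c["mtx"],float),cv2.Rodrigues(np.array(c["rvec"],float))[0],np.array(c["tvec"],float).ravel()
def ray(c,px,z):
    K,R,t=c; d=R.T@np.linalg.solve(K,[px[0],px[1],1.]); o=-R.T@t
    return o+d*(z-o[2])/d[2]
def proj(c,p):
    K,R,t=c; q=K@(R@np.array(p,float)+t); return q[:2]/q[2]
def st():
    s=arm.read_state(); print({k:np.round(s[k],3).tolist() for k in("time_s","tool_pos","orientation","force","opening","qpos")}); return s
E
python3 - <<'E'
from h import *
st()
for n in("top","side"):
    c=cal(n);cv2.imwrite(f"pics/{n}0.png",arm.capture(n)); print(n,-c[1].T@c[2],c[0].tolist())
a=cv2.imread("pics/top0.png")
cv2.imwrite("pics/top0b.png",cv2.resize(a,(800,600)))
E
```

```text
pics
{'time_s': 0.0, 'tool_pos': [0.209, -0.641, 0.222], 'orientation': [0.988, 0.157, -0.0, -0.001], 'force': [-0.369, 0.365, 0.968], 'opening': 0.088, 'qpos': [1.148, 0.478, 0.022, 1.556, -0.011, 1.109, -0.083]}
top [ 0.38797666 -0.01201533  1.38577748] [[495.701719654299, 0.0, 252.56518121068646], [0.0, 495.701719654299, 199.3173107782343], [0.0, 0.0, 1.0]]
side [0.21742073 0.82932959 0.55903208] [[410.2305585287361, 0.0, 256.39158650332365], [0.0, 410.2305585287361, 199.0091972534372], [0.0, 0.0, 1.0]]
```

View pics/top0b.png

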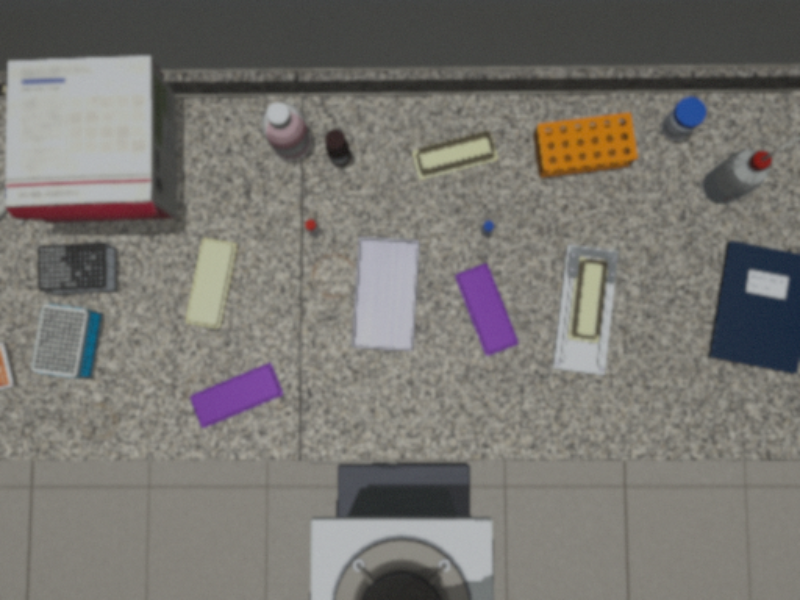

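View pics/side0.png

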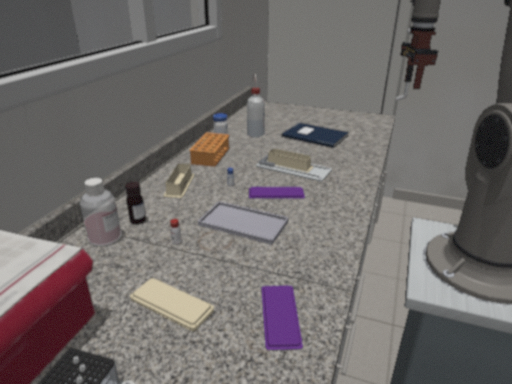

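Top view (800x600 enlargement): trough in the dock at (590,300), dock's open end towards the robot (bottom); the like trough at the back at (455,154); tray (387,293); cream cover stack (211,282), purple look-alikes at (487,308) and (236,395); vials at (311,225) red and (488,227) blue.

```bash
python3 - <<'E'
from h import *
c=cal("top"); a=cv2.imread("pics/top0.png"); h=cv2.cvtColor(a,cv2.COLOR_BGR2HSV)
def rep(name,mask,z,box):
    m=np.zeros(mask.shape,np.uint8); x0,y0,x1,y1=[int(v*.64) for v in box]; m[y0:y1,x0:x1]=mask[y0:y1,x0:x1]
    m=cv2.morphologyEx(m,cv2.MORPH_CLOSE,np.ones((5,5)))
    k=max(cv2.findContours(m,0,2)[0],key=cv2.contourArea)
    w=np.array([ray(c,p,z)[:2] for p in k[:,0].astype(float)],np.float32)
    r=cv2.minAreaRect(w); b=cv2.boxPoints(r); e=[b[1]-b[0],b[2]-b[1]]; l=max(e,key=np.linalg.norm)
    print(name,np.round(r[0],4),"size",np.round(r[1],4),"long dir deg",round(np.degrees(np.arctan2(l[1],l[0]))%180,1),"r",np.hypot(*r[0]).round(3))
cream=cv2.inRange(h,(20,35,90),(40,255,255))
pale=cv2.inRange(h,(110,12,130),(140,70,255))
print("tray hsv",h[int(293*.64),int(387*.64)],"dock",h[int(355*.64),int(583*.64)],"cover",h[int(282*.64),int(211*.64)])
rep("trough rim",cream,.048,(550,230,630,390))
rep("cover",cream,.016,(170,220,250,340))
t=h[int(293*.64),int(387*.64)].astype(int)
rep("tray",cv2.inRange(h,(105,12,0),(150,90,255)),.014,(340,220,435,365))
rep("dock",cv2.inRange(h,(0,0,150),(180,40,255)),.008,(545,235,630,385))
rep("red",cv2.inRange(h,(0,120,80),(8,255,255)),.06,(295,210,330,240))
rep("blue",cv2.inRange(h,(105,120,60),(125,255,255)),.054,(470,212,505,245))
z=a[140:250,:]; v=np.hstack([cv2.resize(a[145:215,100:170],(390,390),interpolation=2),cv2.resize(a[150:245,340:410],(287,390),interpolation=2)])
cv2.imwrite("pics/crop1.png",v)
E
```

```text
tray hsv [120  14 188] dock [110   8 187] cover [ 33  36 184]
trough rim [ 0.5291 -0.3255] size [0.0504 0.1413] long dir deg 171.2 r 0.621
cover [0.5652 0.3391] size [0.0777 0.162 ] long dir deg 165.1 r 0.659
tray [0.5448 0.0252] size [0.1063 0.1959] long dir deg 176.3 r 0.545
dock [ 0.499  -0.3333] size [0.1124 0.1949] long dir deg 168.3 r 0.6
red [0.6608 0.1552] size [0.0139 0.0136] long dir deg 0.4 r 0.679
blue [ 0.6575 -0.1547] size [0.0136 0.0138] long dir deg 179.7 r 0.675
```

View pics/crop1.png

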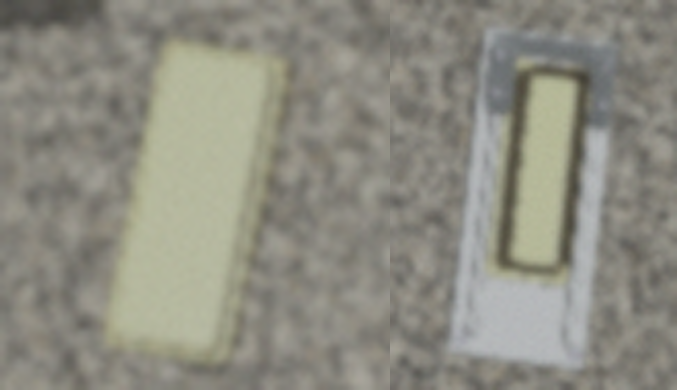

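Left crop: cream stack of two covers, upper at crop (195,200); right crop: the trough in the dock, with the clips and lip at the top (far) end and the open floor at the bottom. These fit the description: cream and not purple, and in the dock rather than the loose trough at the back. I'll move above the trough.

>>> play_rows --pt "0 0 0 0.145 1" --pt "0 0 0 0.145 1" --pt "0 0 0 0.145 1" --pt "35 -44 0 0 1" --pt "35 -44 0 0 1"

```text
time_s: 0.72
tool_pos: [0.2894, -0.5619, 0.222]
orientation: [0.998, -0.061, -0.0, -0.0]
force: [0.7, 0.0, 0.2]
opening: 0.0877
```

>>> play_rows --pt "35 -44 0 0 1" --pt "35 -44 0 0 1" --pt "35 -44 0 0 1" --pt "35 -44 0 0 1" --pt "35 -44 0 0 1"

```text
time_s: 1.35
tool_pos: [0.4901, -0.3639, 0.2224]
orientation: [0.998, -0.06, -0.0, -0.0]
force: [0.3, -0.4, -0.5]
opening: 0.088
```

>>> play_rows --pt "35 -44 0 0 1" --pt "0 0 0 0 1" --pt "0 0 0 0 1" --pt "0 0 0 0 1" --pt "0 0 0 0 1"

```text
time_s: 1.98
tool_pos: [0.5282, -0.3273, 0.2227]
orientation: [0.998, -0.061, -0.0, 0.0]
force: [-0.4, -0.2, -0.1]
opening: 0.0875
```

```bash
cat >> h.py <<'E'
def yaw(s):
    q=s["orientation"]; return 2*np.arctan2(q[1],q[0])
def go(x,y,z,deg):
    s=st(); a=np.radians(deg); turn=(yaw(s)-a+np.pi/2)%np.pi-np.pi/2; a=yaw(s)-turn
    d=(np.array([x,y,z])-s["tool_pos"])*1000
    print("yaw",np.degrees(yaw(s)).round(2),"turn",round(turn,3),"then tx ty tz",np.round([d[0]*np.cos(a)+d[1]*np.sin(a),d[0]*np.sin(a)-d[1]*np.cos(a),-d[2]],1))
E
python3 - <<'E'
from h import *
go(.5291,-.3255,.022,-6.8)
c=cal("wrist");im=arm.capture("wrist");cv2.imwrite("pics/w1.png",im);np.save("w1.npy",np.array([c[0],c[1],np.tile(c[2],(3,1))]))
print(-c[1].T@c[2], proj(c,(.5291,-.3255,.048)))
E
```

```text
{'time_s': 1.975, 'tool_pos': [0.528, -0.327, 0.223], 'orientation': [0.998, -0.061, -0.0, 0.0], 'force': [-0.415, -0.18, -0.13], 'opening': 0.087, 'qpos': [0.472, 0.39, -0.024, 1.689, 0.011, 1.063, -1.249]}
yaw -7.03 turn -0.004 then tx ty tz [  0.7  -1.9 200.7]
[ 0.61075225 -0.33855905  0.38464405] [253.97158726 170.67778515]
```

View pics/w1.png

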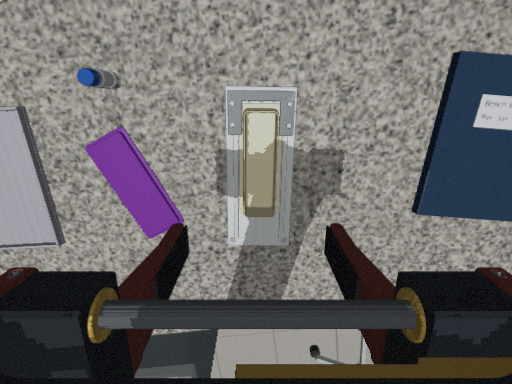

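The wrist view is clear: trough rim spans about (243..279, 108..217), and the dock (225..297, 87..245) looks parallel to the image columns. I'll refine with a rectangle fit.

```bash
python3 - <<'E'
from h import *
n=np.load("w1.npy");c=(n[0],n[1],n[2][0]); a=cv2.imread("pics/w1.png");h=cv2.cvtColor(a,cv2.COLOR_BGR2HSV)
def fit(mask,box,z,name):
    m=np.zeros(mask.shape,np.uint8);x0,y0,x1,y1=box;m[y0:y1,x0:x1]=mask[y0:y1,x0:x1]
    m=cv2.morphologyEx(m,cv2.MORPH_CLOSE,np.ones((7,7)))
    k=max(cv2.findContours(m,0,2)[0],key=cv2.contourArea); print(name,cv2.boundingRect(k))
    w=np.array([ray(c,p,z)[:2] for p in k[:,0].astype(float)],np.float32)
    r=cv2.minAreaRect(w);b=cv2.boxPoints(r);l=max([b[1]-b[0],b[2]-b[1]],key=np.linalg.norm)
    print(np.round(r[0],4),np.round(r[1],4),np.degrees(np.arctan2(l[1],l[0]))%180-180)
fit(cv2.inRange(h,(15,40,40),(40,255,255)),(232,98,290,225),.048,"rim")
# dock edges: brighter/less saturated than granite, use left/right edge gradients
g=cv2.GaussianBlur(cv2.cvtColor(a,cv2.COLOR_BGR2GRAY),(3,3),0).astype(float)
d=np.gradient(g,axis=1)
for z,(x0,x1),sg in((.014,(219,235),1),(.014,(286,302),-1)):
    P=np.array([ray(c,(x0+np.argmax(sg*d[y,x0:x1]),y),z)[:2] for y in range(95,240,3)],np.float32)
    v=cv2.fitLine(P,cv2.DIST_HUBER,0,.001,.001).ravel(); print("edge",v,np.degrees(np.arctan2(v[1],v[0])), v[3]+(0.529-v[2])*v[1]/v[0])
E
```

```text
rim (240, 108, 41, 110)
[ 0.5343 -0.3333] [0.0488 0.1362] -7.9303894
edge [ 0.9906869  -0.13615958  0.5440099  -0.28950664] -7.8256783 -0.2874437
edge [ 0.9901049  -0.14032903  0.5117152  -0.3749913 ] -8.066887 -0.3774411
```

>>> play_rows --pt "0 0 0 0.015 1" --pt "7 5 40 0 1" --pt "0 0 50 0 1" --pt "0 0 50 0 1" --pt "0 0 0 0 1"

```text
time_s: 2.65
tool_pos: [0.5326, -0.3304, 0.0791]
orientation: [0.998, -0.068, -0.004, -0.002]
force: [-0.6, -0.5, 0.7]
opening: 0.0878
```

```bash
python3 - <<'E'
from h import *
go(.534,-.333,.022,-7.9)
c=cal("wrist");im=arm.capture("wrist");cv2.imwrite("pics/w2.png",im)
E
```

```text
{'time_s': 2.65, 'tool_pos': [0.533, -0.33, 0.079], 'orientation': [0.998, -0.068, -0.004, -0.002], 'force': [-0.557, -0.548, 0.737], 'opening': 0.088, 'qpos': [0.474, 0.563, -0.025, 1.782, 0.018, 0.805, -1.266]}
yaw -7.77 turn 0.002 then tx ty tz [ 1.7  2.4 57.1]
```

View pics/w2.png

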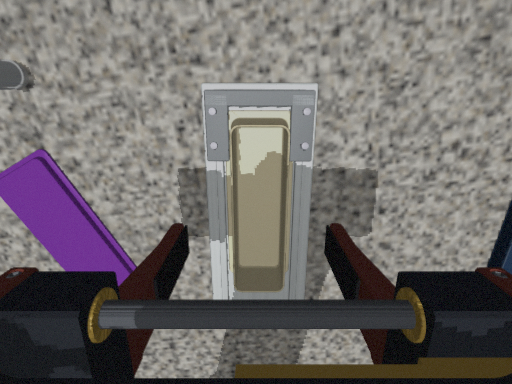

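Fingers straddle the trough (trough centre column ≈260 against finger centre 257, partly lag). Descend.

>>> play_rows --pt "0 0 30 0 1" --pt "0 0 30 0 1" --pt "0 0 0 0 1" --pt "0 0 0 0 1" --pt "0 0 0 0 0.5" --force 12

```text
time_s: 3.32
tool_pos: [0.5368, -0.3326, 0.0249]
orientation: [0.998, -0.068, 0.002, 0.001]
force: [-0.1, 1.0, -0.5]
opening: 0.0812
```

>>> play_rows --pt "0 0 0 0 0" --pt "0 0 0 0 0" --pt "0 0 0 0 0" --pt "0 0 0 0 0" --pt "0 0 0 0 0" --force 12

```text
time_s: 3.95
tool_pos: [0.5354, -0.3319, 0.0226]
orientation: [0.998, -0.068, -0.0, -0.0]
force: [-0.1, -0.3, 0.6]
opening: 0.0421
```

Gripped at 42.1 mm as expected, no side force. Slide straight out.

>>> play_rows --pt "-6 0 0 0 0" --pt "-11 0 0 0 0" --pt "-11 0 0 0 0" --pt "-11 0 0 0 0" --pt "0 0 0 0 0" --force 20

```text
time_s: 4.58
tool_pos: [0.4955, -0.3267, 0.0227]
orientation: [0.998, -0.068, -0.0, -0.0]
force: [0.9, -0.4, -1.0]
opening: 0.042
```

>>> play_rows --pt "-11 0 0 0 0" --pt "-6 0 0 0 0" --pt "0 0 0 0 0" --pt "0 0 0 0 0" --pt "0 0 0 0 0"

```text
time_s: 5.2
tool_pos: [0.4801, -0.3243, 0.0226]
orientation: [0.998, -0.067, -0.0, -0.0]
force: [-0.1, 0.8, -0.8]
opening: 0.0419
```

```bash
python3 - <<'E'
from h import *
go(.545,.025,.1,-3.7)
c=cal("wrist");cv2.imwrite("pics/w3.png",arm.capture("wrist"))
cv2.imwrite("pics/s3.png",cv2.resize(arm.capture("top")[130:260,200:420],None,fx=3,fy=3,interpolation=2))
E
```

```text
{'time_s': 5.2, 'tool_pos': [0.48, -0.324, 0.023], 'orientation': [0.998, -0.067, -0.0, -0.0], 'force': [-0.15, 0.754, -0.819], 'opening': 0.042, 'qpos': [0.509, 0.581, -0.029, 1.928, 0.027, 0.633, -1.243]}
yaw -7.74 turn -0.07 then tx ty tz [  42.2 -352.7  -77.4]
```

View pics/w3.png

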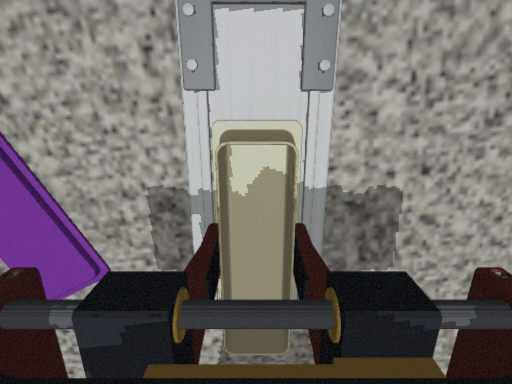

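The foot's rear edge (row 121) is clear of the clip fronts (row 90). Lift.

>>> play_rows --pt "0 0 -15 0 0" --pt "0 0 -25 0 0" --pt "0 0 -30 0 0" --pt "0 0 -30 0 0" --pt "0 0 -10 0 0" --force 25

```text
time_s: 5.92
tool_pos: [0.4811, -0.325, 0.1353]
orientation: [0.998, -0.068, 0.002, 0.001]
force: [0.2, -0.3, -1.2]
opening: 0.0422
```

```bash
python3 - <<'E'
from h import *
# trough centre offset in w3 frame (arm stood still): foot rear edge
K=None
s=st()
c=cal("wrist"); cv2.imwrite("pics/w4.png",arm.capture("wrist"))
# camera in tool frame is fixed; rebuild w3 pose by shifting current cam by tool delta
from scipy.spatial.transform import Rotation as Ro
T3=np.array([.4801,-.3243,.0226]);R3=Ro.from_quat([.998,-.067,0,0]).as_matrix()
R=Ro.from_quat(s["orientation"]).as_matrix();o=-c[1].T@c[2];ot=R.T@(o-s["tool_pos"]);Rc=c[1]@R
Rw=Rc@R3.T; c3=(c[0],Rw,-Rw@(T3+R3@ot))
for n,px,z in(("foot rear",(257,121),.011),("rim rear",(257,142),.048),("rim front",(257,355),.048),("clip front",(257,90),.018)):
    print(n,np.round(1000*R3.T@(ray(c3,px,z)-T3),1))
# tray from top, per-edge
ct=cal("top");a=cv2.imread("pics/top0.png");g=cv2.cvtColor(a,cv2.COLOR_BGR2HSV)
m=cv2.inRange(g,(112,8,0),(150,90,255));m[:, :215]=0;m[:,280:]=0;m[:140]=0;m[235:]=0
m=cv2.morphologyEx(cv2.morphologyEx(m,2,np.ones((3,3))),3,np.ones((7,7)))
k=max(cv2.findContours(m,0,2)[0],key=cv2.contourArea);print(cv2.boundingRect(k))
r=cv2.minAreaRect(np.array([ray(ct,p,.014)[:2] for p in k[:,0].astype(float)],np.float32));print("tray",r)
E
```

```text
{'time_s': 5.925, 'tool_pos': [0.481, -0.325, 0.135], 'orientation': [0.998, -0.068, 0.002, 0.001], 'force': [0.171, -0.333, -1.201], 'opening': 0.042, 'qpos': [0.509, 0.419, -0.029, 1.869, 0.016, 0.849, -1.234]}
foot rear [71.4  1.5 11.6]
rim rear [ 64.1   1.4 -25.4]
rim front [-69.4   1.4 -25.4]
clip front [88.8  1.5  4.6]
(226, 153, 42, 71)
tray ((0.5451265573501587, 0.026010751724243164), (0.10671086609363556, 0.19534623622894287), 86.09207916259766)
```

>>> play_rows --pt "0 0 0 -0.068 0" --pt "5 -25 0 0 0" --pt "6 -50 0 0 0" --pt "6 -50 0 0 0" --pt "6 -50 0 0 0"

```text
time_s: 6.6
tool_pos: [0.5142, -0.1496, 0.1318]
orientation: [0.999, -0.034, -0.001, -0.0]
force: [0.3, 0.6, -0.4]
opening: 0.0421
```

>>> play_rows --pt "6 -50 0 0 0" --pt "6 -50 0 0 0" --pt "6 -50 0 0 0" --pt "3 -30 0 0 0" --pt "0 0 0 0 0"

```text
time_s: 7.22
tool_pos: [0.5473, 0.0301, 0.1318]
orientation: [1.0, -0.031, -0.001, -0.001]
force: [-0.1, -0.8, -0.5]
opening: 0.0421
```

```bash
python3 - <<'E'
from h import *
go(.548,.026,.022,-3.8)
c=cal("wrist");cv2.imwrite("pics/w5.png",arm.capture("wrist"))
for p in((.645,.026,.014),(.645,-.029,.014),(.645,.081,.014)):
  print(proj(c,p))
E
```

```text
{'time_s': 7.225, 'tool_pos': [0.547, 0.03, 0.132], 'orientation': [1.0, -0.031, -0.001, -0.001], 'force': [-0.08, -0.792, -0.495], 'opening': 0.042, 'qpos': [-0.042, 0.384, -0.156, 1.936, 0.077, 0.828, -1.872]}
yaw -3.55 turn 0.004 then tx ty tz [  0.9   4.  109.8]
[253.34136538  83.71383413]
[312.47817321  79.74834509]
[194.71753147  87.64492509]
```

View pics/w5.png

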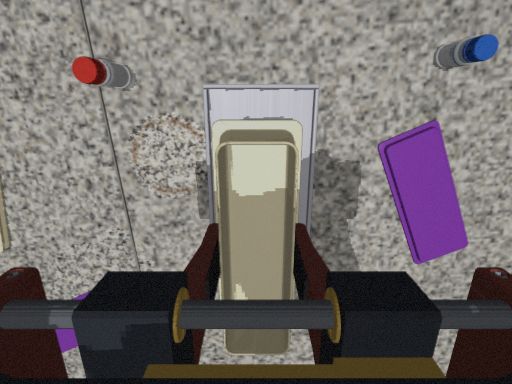

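```bash
python3 - <<'E'
from h import *
c=cal("wrist");a=cv2.imread("pics/w5.png")
g=cv2.GaussianBlur(cv2.cvtColor(a,6),(3,3),0).astype(float);d=np.gradient(g,axis=1)
for p in((204,88),(320,88)): print(ray(c,p,.014)[:2])
# outer wall edges: bluish tray vs granite
h=cv2.cvtColor(a,cv2.COLOR_BGR2HSV); m=cv2.inRange(h,(110,12,0),(135,255,255)); m=cv2.morphologyEx(m,3,np.ones((3,3)))
for rg,nm in(((196,225),"L"),((295,328),"R")):
  P=[]
  for y in range(92,190,3):
    xs=np.flatnonzero(m[y,rg[0]:rg[1]])+rg[0]
    if len(xs): P.append((xs.min() if nm=="L" else xs.max(),y))
  P=np.array([ray(c,p,.014)[:2] for p in P],np.float32);v=cv2.fitLine(P,cv2.DIST_HUBER,0,.001,.001).ravel()
  print(nm,np.degrees(np.arctan(v[1]/v[0])),"y at x=.545",v[3]+(.545-v[2])*v[1]/v[0],"at .64",v[3]+(.64-v[2])*v[1]/v[0])
E
```

```text
[0.64401639 0.06947216]
[ 0.63691001 -0.03887515]
L -4.8836904 y at x=.545 0.0772311 at .64 0.06911397
R -3.3092053 y at x=.545 -0.03111852 at .64 -0.036611497
```

>>> play_rows --pt "-3 6 0 0.005 0" --pt "0 0 30 0 0" --pt "0 0 30 0 0" --pt "0 0 0 0 0" --pt "0 0 0 0 0"

```text
time_s: 7.9
tool_pos: [0.5447, 0.0201, 0.0735]
orientation: [0.999, -0.037, 0.0, 0.0]
force: [-0.5, -0.6, -0.9]
opening: 0.042
```

```bash
python3 -c "
from h import *
go(.544,.022,.0186,-4)"
```

```text
{'time_s': 7.9, 'tool_pos': [0.545, 0.02, 0.073], 'orientation': [0.999, -0.037, 0.0, 0.0], 'force': [-0.452, -0.561, -0.901], 'opening': 0.042, 'qpos': [-0.038, 0.463, -0.142, 1.983, 0.099, 0.701, -1.885]}
yaw -4.23 turn -0.004 then tx ty tz [-0.9 -1.9 54.9]
```

>>> play_rows --pt "0 -2 30 0 0" --pt "0 0 15 0 0" --pt "0 0 5 0 0" --pt "0 0 3 0 0" --pt "0 0 1 0 0"

```text
time_s: 8.52
tool_pos: [0.5449, 0.0231, 0.0191]
orientation: [0.999, -0.036, 0.0, -0.0]
force: [0.7, -1.3, -1.0]
opening: 0.042
```

>>> play_rows --pt "0 0 0 0 0" --pt "0 0 0.5 0 0" --pt "0 0 0 0 0" --pt "0 0 0 0 0.2" --pt "0 0 0 0 0.55"

```text
time_s: 9.15
tool_pos: [0.5446, 0.0232, 0.0182]
orientation: [0.999, -0.036, 0.0, -0.0]
force: [0.5, 0.7, -0.6]
opening: 0.0475
```

>>> play_rows --pt "0 0 0 0 0.8" --pt "0 0 0 0 0.8" --pt "0 0 0 0 0.8" --pt "0 0 -20 0 0.8" --pt "0 0 -40 0 1"

```text
time_s: 9.78
tool_pos: [0.5431, 0.023, 0.0774]
orientation: [0.999, -0.036, -0.002, 0.0]
force: [0.8, 0.5, 0.2]
opening: 0.0767
```

>>> play_rows --pt "0 0 -60 0 1" --pt "0 0 -60 0 1" --pt "0 0 -22 0 1" --pt "0 0 0 0 1" --pt "0 0 0 0 1"

```text
time_s: 10.4
tool_pos: [0.5435, 0.023, 0.2187]
orientation: [0.999, -0.036, -0.001, 0.0]
force: [-0.3, -0.5, 0.5]
opening: 0.0877
```

```bash
python3 - <<'E'
from h import *
go(.5652,.3391,.22,-15)
c=cal("wrist");a=arm.capture("wrist");cv2.imwrite("pics/w6.png",a)
h=cv2.cvtColor(a,cv2.COLOR_BGR2HSV)
print(proj(c,(.541,.023,.044)))
m=cv2.inRange(h,(15,40,40),(40,255,255)); p=proj(c,(.541,.023,.044)).astype(int)
q=np.zeros_like(m);q[p[1]-75:p[1]+75,p[0]-45:p[0]+45]=m[p[1]-75:p[1]+75,p[0]-45:p[0]+45]
q=cv2.morphologyEx(q,3,np.ones((7,7)));k=max(cv2.findContours(q,0,2)[0],key=cv2.contourArea);print(cv2.boundingRect(k))
r=cv2.minAreaRect(np.array([ray(c,p,.044)[:2] for p in k[:,0].astype(float)],np.float32));print("trough",r)
E
```

```text
{'time_s': 10.4, 'tool_pos': [0.544, 0.023, 0.219], 'orientation': [0.999, -0.036, -0.001, 0.0], 'force': [-0.251, -0.493, 0.5], 'opening': 0.088, 'qpos': [-0.023, 0.275, -0.16, 1.864, 0.051, 1.009, -1.848]}
yaw -4.13 turn 0.19 then tx ty tz [ -60.9 -310.9   -1.3]
[255.68677688 172.90001501]
(236, 113, 41, 109)
trough ((0.5442800521850586, 0.022313550114631653), (0.04954886808991432, 0.13623842597007751), 86.23818969726562)
```

View pics/w6.png

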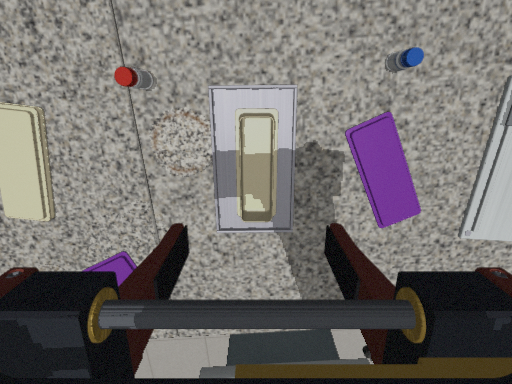

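Trough stands centred in the tray (rim 236..277, 113..222), both vials standing. On to the cream cover stack.

>>> play_rows --pt "0 0 0 0.095 1" --pt "0 0 0 0.095 1" --pt "-7 -35 0 0 1" --pt "-10 -52 0 0 1" --pt "-10 -52 0 0 1"

```text
time_s: 11.08
tool_pos: [0.5537, 0.1652, 0.2183]
orientation: [0.991, -0.131, -0.001, 0.001]
force: [0.6, -0.8, -0.5]
opening: 0.0877
```

>>> play_rows --pt "-10 -52 0 0 1" --pt "-10 -52 0 0 1" --pt "-8 -40 0 0 1" --pt "-6 -28 0 0 1" --pt "0 0 0 0 1"

```text
time_s: 11.7
tool_pos: [0.5644, 0.3419, 0.2178]
orientation: [0.992, -0.129, -0.002, 0.0]
force: [-0.5, -0.1, -0.2]
opening: 0.0879
```

>>> play_rows --pt "0 0 0 0 1" --pt "0 0 0 0 1" --pt "0 0 0 0 1" --pt "0 0 0 0 1" --pt "0 0 0 0 1"

```text
time_s: 12.32
tool_pos: [0.5663, 0.3391, 0.2203]
orientation: [0.991, -0.131, 0.0, -0.0]
force: [0.6, -0.5, -0.3]
opening: 0.0881
```

```bash
python3 - <<'E'
from h import *
c=cal("wrist");s=st();a=arm.capture("wrist");cv2.imwrite("pics/w7.png",a)
h=cv2.cvtColor(a,cv2.COLOR_BGR2HSV)
m=cv2.inRange(h,(15,25,60),(42,255,255));m[245:]=0
m=cv2.morphologyEx(cv2.morphologyEx(m,2,np.ones((3,3))),3,np.ones((5,5)));k=max(cv2.findContours(m,0,2)[0],key=cv2.contourArea);print(cv2.boundingRect(k))
for z in(.011,.016):
  print(z,cv2.minAreaRect(np.array([ray(c,p,z)[:2] for p in k[:,0].astype(float)],np.float32)))
o=a.copy();cv2.drawContours(o,[k],-1,(0,0,255),1);cv2.imwrite("pics/w7c.png",np.hstack([cv2.resize(x[60:260,160:360],(400,400),interpolation=2) for x in(a,o)]))
E
```

```text
{'time_s': 12.325, 'tool_pos': [0.566, 0.339, 0.22], 'orientation': [0.991, -0.131, 0.0, -0.0], 'force': [0.559, -0.452, -0.298], 'opening': 0.088, 'qpos': [-0.473, 0.466, -0.225, 1.583, 0.112, 1.105, -2.559]}
(471, 57, 41, 122)
0.011 ((0.5387792587280273, 0.03305593132972717), (0.158774733543396, 0.052612464874982834), 0.4488379955291748)
0.016 ((0.5402294397354126, 0.036868494004011154), (0.15663667023181915, 0.051903992891311646), 0.44883814454078674)
```

View pics/w7c.png

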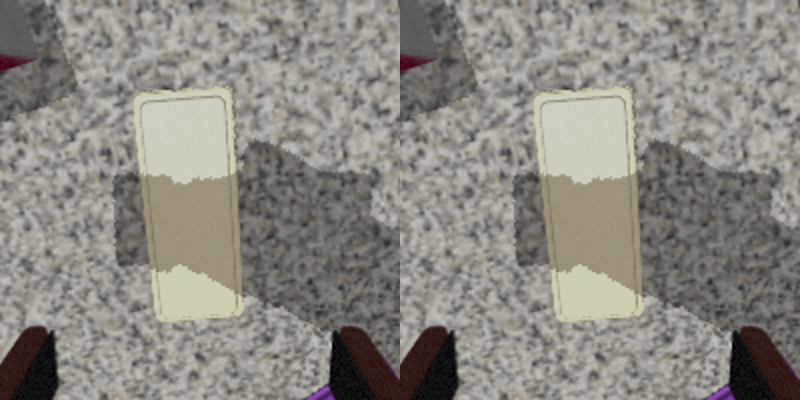

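The first mask caught the tray area instead; the crop shows the stack clearly: rim corners ≈ (227,106), (275.5,104), (281.5,218), (237.5,220.5) in full pixels. Use these plus a box-limited mask.

```bash
python3 - <<'E'
from h import *
c=cal("wrist");a=cv2.imread("pics/w7.png");h=cv2.cvtColor(a,cv2.COLOR_BGR2HSV)
P=np.array([ray(c,p,.011)[:2] for p in((227,106),(275.5,104),(281.5,218),(237.5,220.5))])
print(P.round(4).tolist(),"centre",P.mean(0).round(4),"edges",[np.linalg.norm(P[i]-P[i-1]).round(4) for i in range(4)])
for d in(P[0]-P[3],P[1]-P[2]):print(np.degrees(np.arctan2(d[1],d[0])))
m=cv2.inRange(h,(15,30,60),(42,255,255));b=np.zeros_like(m);b[98:228,220:290]=m[98:228,220:290]
b=cv2.morphologyEx(cv2.morphologyEx(b,2,np.ones((3,3))),3,np.ones((9,9)));k=max(cv2.findContours(b,0,2)[0],key=cv2.contourArea);print(cv2.boundingRect(k))
print(cv2.minAreaRect(np.array([ray(c,p,.011)[:2] for p in k[:,0].astype(float)],np.float32)))
go(*P.mean(0),.006,-15)
E
```

```text
[[0.6495, 0.3541], [0.6359, 0.2942], [0.4819, 0.3234], [0.4946, 0.3854]] centre [0.5655 0.3393] edges [np.float64(0.158), np.float64(0.0614), np.float64(0.1567), np.float64(0.0633)]
-11.414503831864165
-10.717651985276426
(228, 103, 54, 118)
((0.5657171010971069, 0.3399360775947571), (0.06627357751131058, 0.15853741765022278), 78.65982055664062)
{'time_s': 12.375, 'tool_pos': [0.566, 0.339, 0.22], 'orientation': [0.991, -0.131, 0.0, -0.0], 'force': [-0.423, 0.101, -0.085], 'opening': 0.088, 'qpos': [-0.473, 0.466, -0.225, 1.583, 0.113, 1.105, -2.559]}
yaw -15.03 turn -0.001 then tx ty tz [-7.000e-01  2.000e-01  2.143e+02]
```

Cover centre (0.5655, 0.339), yaw ≈ -11.3°, sizes match (64 x 158). Descend; fingertips should end at z ≈ 5.5 mm (between lower cover's rim at 3 and upper cover's underside at 8).

>>> play_rows --pt "-0.5 0 0 -0.065 1" --pt "0 0 60 0 1" --pt "0 0 60 0 1" --pt "0 0 50 0 1" --pt "0 0 20 0 1"

```text
time_s: 13.0
tool_pos: [0.564, 0.3383, 0.0272]
orientation: [0.995, -0.098, -0.002, 0.001]
force: [0.1, 0.7, 0.3]
opening: 0.0882
```

>>> play_rows --pt "0 0 10 0 1" --pt "0 0 5 0 1" --pt "0 0 0 0 1" --pt "0 0 0 0 1" --pt "0 0 0 0 1"

```text
time_s: 13.62
tool_pos: [0.5661, 0.3397, 0.016]
orientation: [0.995, -0.098, 0.001, -0.0]
force: [0.4, 0.0, -0.2]
opening: 0.0877
```

```bash
python3 - <<'E'
from h import *
go(.5655,.3395,.0055,-11.3)
a=arm.capture("wrist");cv2.imwrite("pics/w8.png",a)
E
```

```text
{'time_s': 13.625, 'tool_pos': [0.566, 0.34, 0.016], 'orientation': [0.995, -0.098, 0.001, -0.0], 'force': [0.403, 0.023, -0.224], 'opening': 0.088, 'qpos': [-0.49, 0.696, -0.204, 1.719, 0.193, 0.745, -2.558]}
yaw -11.31 turn -0.0 then tx ty tz [-0.6  0.3 10.5]
```

View pics/w8.png

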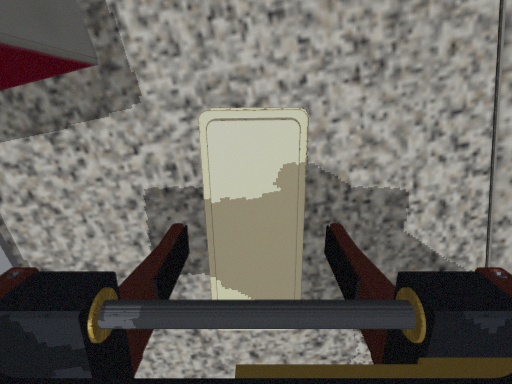

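Cover is centred between the fingers (rim columns 200..308 against finger centre 257) and square to the tool. Lower 10 mm and close.

>>> play_rows --pt "0 0 6 0 1" --pt "0 0 4.5 0 1" --pt "0 0 0 0 1" --pt "0 0 0 0 1" --pt "0 0 0 0 0.8" --force 15

```text
time_s: 14.3
tool_pos: [0.5658, 0.3395, 0.0048]
orientation: [0.995, -0.098, 0.0, -0.0]
force: [0.4, -0.2, -0.4]
opening: 0.0811
```

>>> play_rows --pt "0 0 0 0 0.5" --pt "0 0 0 0 0.5" --pt "0 0 0 0 0.5" --pt "0 0 0 0 0.5" --pt "0 0 0 0 0.5" --force 15

```text
time_s: 14.92
tool_pos: [0.5658, 0.3395, 0.0048]
orientation: [0.995, -0.098, 0.0, -0.0]
force: [-0.1, 0.1, 0.9]
opening: 0.0638
```

>>> play_rows --pt "0 0 -5 0 0.5" --pt "0 0 -15 0 0.5" --pt "0 0 -30 0 0.5" --pt "0 0 -40 0 0.5" --pt "0 0 -40 0 0.5" --force 18

```text
time_s: 15.55
tool_pos: [0.5657, 0.3394, 0.1369]
orientation: [0.995, -0.098, 0.0, -0.0]
force: [0.9, 0.8, -0.5]
opening: 0.0634
```

```bash
python3 - <<'E'
from h import *
s=st();c=cal("wrist");a=arm.capture("wrist");cv2.imwrite("pics/w9.png",a)
h=cv2.cvtColor(a,cv2.COLOR_BGR2HSV)
from scipy.spatial.transform import Rotation as Ro
R=Ro.from_quat(s["orientation"]).as_matrix()
# expected rim far corners of a held cover (rim top 5 mm above tip)
for x,y in((79,32),(79,-32),(0,32)): print("exp",proj(c,s["tool_pos"]+R@(np.array([x,y,-6])/1000)).round(1))
m=cv2.inRange(h,(15,30,60),(42,255,255));b=np.zeros_like(m);b[60:300,185:325]=m[60:300,185:325]
b=cv2.morphologyEx(cv2.morphologyEx(b,2,np.ones((3,3))),3,np.ones((9,9)));n,l,stt,_=cv2.connectedComponentsWithStats(b);print(stt[1:][stt[1:,4]>300])
go(.5416,.0228,.0416,-4.1)
cv2.imwrite("pics/s9.png",arm.capture("side"))
E
```

```text
{'time_s': 15.55, 'tool_pos': [0.566, 0.339, 0.137], 'orientation': [0.995, -0.098, 0.0, -0.0], 'force': [0.852, 0.823, -0.49], 'opening': 0.063, 'qpos': [-0.469, 0.547, -0.232, 1.658, 0.147, 0.953, -2.522]}
exp [314.1 108.8]
exp [194.2 108.9]
exp [306.1 241.6]
[[  196   101   119   199 13753]]
{'time_s': 15.6, 'tool_pos': [0.568, 0.341, 0.143], 'orientation': [0.995, -0.099, 0.004, -0.003], 'force': [2.212, 1.604, 3.188], 'opening': 0.064, 'qpos': [-0.469, 0.541, -0.233, 1.653, 0.147, 0.956, -2.522]}
yaw -11.31 turn -0.126 then tx ty tz [ -3.9 319.7 101.5]
```

View pics/w9.png

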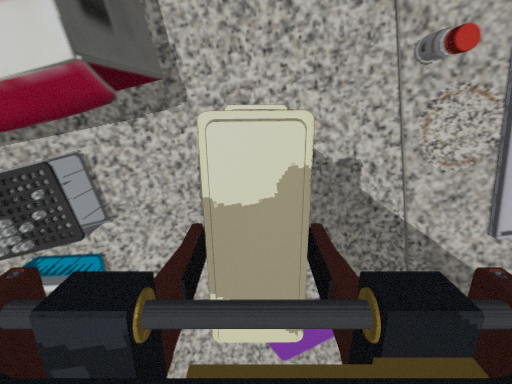

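Cover held level and centred (far edge row 110, expected 109), lower cover left behind. Carry over to the trough.

>>> play_rows --pt "0 0 0 -0.063 0.5" --pt "0 0 0 -0.063 0.5" --pt "0 25 0 0 0.5" --pt "0 40 0 0 0.5" --pt "0 40 0 0 0.5"

```text
time_s: 16.27
tool_pos: [0.5578, 0.2315, 0.1345]
orientation: [0.999, -0.037, -0.0, 0.001]
force: [0.7, 0.4, -0.7]
opening: 0.0635
```

>>> play_rows --pt "0 40 0 0 0.5" --pt "0 40 0 0 0.5" --pt "0 40 0 0 0.5" --pt "-1 40 0 0 0.5" --pt "0 30 0 0 0.5"

```text
time_s: 16.9
tool_pos: [0.5424, 0.0413, 0.1346]
orientation: [0.999, -0.038, -0.0, 0.001]
force: [0.7, -0.1, -0.8]
opening: 0.0636
```

>>> play_rows --pt "0 22 0 0 0.5" --pt "0 0 0 0 0.5" --pt "0 0 0 0 0.5" --pt "0 0 0 0 0.5" --pt "0 0 0 0 0.5"

```text
time_s: 17.52
tool_pos: [0.5421, 0.0243, 0.1346]
orientation: [0.999, -0.035, -0.0, -0.0]
force: [0.0, 0.4, -1.2]
opening: 0.0637
```

```bash
python3 - <<'E'
from h import *
go(.542,.0228,.0408,-4.1)
E
```

```text
{'time_s': 17.525, 'tool_pos': [0.542, 0.024, 0.135], 'orientation': [0.999, -0.035, -0.0, -0.0], 'force': [0.039, 0.43, -1.22], 'opening': 0.064, 'qpos': [0.023, 0.377, -0.225, 1.944, 0.111, 0.833, -1.902]}
yaw -4.0 turn 0.002 then tx ty tz [-0.   1.5 93.8]
```

>>> play_rows --pt "0 1.5 30 0 0.5" --pt "0 0 30 0 0.5" --pt "0 0 20 0 0.5" --pt "0 0 8 0 0.5" --pt "0 0 3 0 0.5"

```text
time_s: 18.15
tool_pos: [0.5422, 0.0221, 0.0436]
orientation: [0.999, -0.035, -0.0, -0.0]
force: [0.2, 0.4, -0.1]
opening: 0.0635
```

>>> play_rows --pt "0 0 1.5 0 0.5" --pt "0 0 1 0 0.5" --pt "0 0 0 0 0.5" --pt "0 0 0 0 0.5" --pt "0 0 0 0 0.5"

```text
time_s: 18.77
tool_pos: [0.5421, 0.0218, 0.0413]
orientation: [0.999, -0.036, 0.0, -0.0]
force: [-0.7, 0.3, -1.1]
opening: 0.0636
```

>>> play_rows --pt "0 0 0.7 0 0.5" --pt "0 0 0 0 0.5" --pt "0 0 0 0 0.5" --pt "0 0 0 0 0.76" --pt "0 0 0 0 0.8"

```text
time_s: 19.4
tool_pos: [0.5419, 0.0218, 0.0403]
orientation: [0.999, -0.036, -0.0, -0.0]
force: [-0.1, -0.2, 0.4]
opening: 0.0699
```

>>> play_rows --pt "0 0 0 0 0.9" --pt "0 0 0 0 1" --pt "0 0 0 0 1" --pt "0 0 0 0 1" --pt "0 0 -10 0 1"

```text
time_s: 20.02
tool_pos: [0.5414, 0.0218, 0.0502]
orientation: [0.999, -0.036, -0.001, 0.0]
force: [-0.4, -0.3, -0.5]
opening: 0.0881
```

>>> play_rows --pt "0 0 -30 0 1" --pt "0 0 -50 0 1" --pt "0 0 -60 0 1" --pt "0 0 -30 0 1" --pt "0 0 0 0 1"

```text
time_s: 20.65
tool_pos: [0.5437, 0.0221, 0.2239]
orientation: [0.999, -0.036, 0.003, -0.0]
force: [0.6, 0.1, -0.7]
opening: 0.0877
```

```bash
python3 - <<'E'
from h import *
s=st();c=cal("wrist");a=arm.capture("wrist");sd=arm.capture("side")
h=cv2.cvtColor(a,cv2.COLOR_BGR2HSV);p=proj(c,(.542,.0225,.047)).astype(int)
m=cv2.inRange(h,(15,30,60),(42,255,255));b=np.zeros_like(m);b[p[1]-85:p[1]+85,p[0]-50:p[0]+50]=m[p[1]-85:p[1]+85,p[0]-50:p[0]+50]
b=cv2.morphologyEx(cv2.morphologyEx(b,2,np.ones((3,3))),3,np.ones((9,9)));k=max(cv2.findContours(b,0,2)[0],key=cv2.contourArea);print(cv2.boundingRect(k))
print(cv2.minAreaRect(np.array([ray(c,q,.047)[:2] for q in k[:,0].astype(float)],np.float32)))
q=proj(cal("side"),(.542,.0225,.03)).astype(int);print(q)
cv2.imwrite("pics/fin.png",np.hstack([cv2.resize(a[50:270,130:350+70],(395,300)),cv2.resize(sd[q[1]-70:q[1]+50,q[0]-80:q[0]+80],(400,300),interpolation=2)]))
E
```

```text
{'time_s': 20.65, 'tool_pos': [0.544, 0.022, 0.224], 'orientation': [0.999, -0.036, 0.003, -0.0], 'force': [0.628, 0.058, -0.676], 'opening': 0.088, 'qpos': [0.043, 0.271, -0.238, 1.86, 0.075, 1.013, -1.868]}
(230, 111, 54, 120)
((0.5397654175758362, 0.020973684266209602), (0.06348185241222382, 0.15182752907276154), 86.63394927978516)
[244 213]
```

View pics/fin.png

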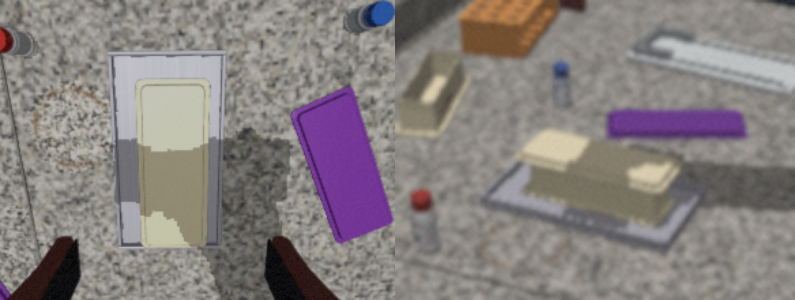

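The final view shows the cover square on the trough, raised side up and level in the side view. The trough is flat in the tray and both vials are standing. Hand in.

```bash
python3 -c "
from h import *
print(arm.close_job())"
```

```text
the job is handed in; nothing more can be done
None
```

The trough is in the steel tray with the top cover closed over it, and I handed the job in at about 20.8 s of the 62 s allowed.

- **Trough:** I slid it about 56 mm straight out of the dock until its foot was clear of the clips. Then I lifted it upright and stood it near the middle of the tray.
- **Cover:** I took the upper cream cover, left the lower one where it was, and laid it on the trough raised side up.

**Last checks:**
- **Alignment:** the cover measured at (0.540, 0.021) m, yaw about -3.4°. The trough is at about (0.542, 0.023) m, yaw about -4°. That is about 2–3 mm and 1° off, against 11 mm of overhang all round, so the opening is fully closed.
- **Side view:** the cover looks level and both vials are standing.
- **Forces:** wrist-force readings stayed within a few newtons throughout.

**Disagreements:**
- The overhead camera put the dock 7 mm off, and the cover about 4° off in angle. I used the close wrist-camera readings for both.
- The final cover mask read 152 mm long instead of 158 mm, probably cut short by the search box. I did not recheck it.

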